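# Fasten the long peg case in the drum maker's shop

### The arm

A 7-joint arm with a two-finger parallel gripper is mounted at the origin on the work surface. World frame = base frame: x ahead of the robot, y to its left, z up, the work surface at z = 0. Lengths are in m, angles in rad, forces in N, time in s.
With the tool pointing down it reaches from about 0.4 to 0.85 m from the base axis. Payload 4.4 kg.
Tool frame: the origin (TCP) lies at the very end of the fingers, on their centre line; the grasp point (between the pads) lies 19 mm behind it (ctrl.grip_depth is the distance from the TCP to the grasp point, in m); x points along the fingers, z is the direction in which the jaws open and shut, and the axes are right-handed (so a half turn about x gives the same grasp; the last joint's range is limited). The gripper opens to 94 mm and grips with 3 to 60 N. Pads are 16 mm wide; open, the fingers measure 119 mm over their backs; the gripper's body (75 mm by 177 mm) begins 78 mm behind the grasp point.
Start: joints at [1.267, 0.628, 0.038, 1.517, -0.027, 0.996, -0.02], TCP at [0.153, -0.632, 0.205] pointing down, gripper open.
Joint ranges: [-3.06, 3.06], [-0.37, 2.12], [-1.25, 1.32], [0.18, 2.47], [-1.1, 4.24], [0.23, 1.98], [-2.94, 2.94]. Speed limits (rad/s): [2.57, 2.57, 3.14, 3.14, 3.14, 3.14, 3.14].

### API

Orientations are given as a unit quaternion [w, x, y, z].
In Python, from workcell import ctrl gives the robot as it stands.
- The arm moves only by the tool servo_tool, never from a script. Its argument "increments" is a list of rows, each an object with "offset": the shift along the tool's x, y, z in m, a list of three; "spin": the turn about the tool's x in rad; "jaw": the opening, from -1 (shut) to 1 (fully open), so that 0 is half open. In form: [{"offset": [dx, dy, dz], "spin": spin, "jaw": jaw}, ...]. A call has 1 to 12 rows; each row is the pose to reach, as a shift and turn from the pose commanded when the call began, along the tool's axes at that moment; what a row does not reach only later rows make up. A row lasts 1/8 s, in which the tool goes at most 62.5 mm and 10.7 degrees, less where a joint would pass 70% of its speed; a pose out of reach is approached as far as the arm can. A call with a gripper value outside its range is refused whole. The fingers move at their own pace and stop on an object; "grip_force" is the grip in N (left out, the last holds). Time passes only in rows, so rows that repeat a pose let the fingers close. It gives the time, the measured TCP pose, the force and the opening at its end, in the units of the state.
- ctrl.get_state(): the state, without advancing time (a new reading comes with each control period).
- ctrl.grab_frame(name): name is "scene" or "top"; returns the picture (480x640x3 uint8, red, green, blue); there is no depth.
- ctrl.camera_info(name): a dict with "fx", "fy", "cx", "cy" (pixels), "extrinsics" (4x4, takes a point from world to camera coordinates). Camera axes: x right, y up, looking along -z (the intrinsics and any distortion apply to the point x, -y, -z); pixel columns grow to the right and rows downward; lengths in m; the calibration is good to about 2 mm. A picture is of the moment at which its call begins. camera_info takes no time and is no camera call.
- ctrl.job_done(): hands the job in, once; it reports no verdict.
The state is a dict: "time": time; "qpos": joint angles; "dq": joint speeds; "joint_efforts": joint torques, N m; "ee_pos": TCP position; "eef_rot": TCP orientation; "force": force on the tool from outside, world axes, zero at the start; "moment": the same for the moment, N m; "opening": finger opening in m.
Only numpy, scipy, OpenCV 4.12 (cv2) and the standard library are available. Lean on these libraries where they do the work, as an engineer would, in place of code of your own. Each camera call takes 0.05 s, during which the arm holds its last target. There are 200 camera calls.

### The job

The long wooden case is packed and its lid is down: swing its steel hasp over until it lies flat over the staple, then let go. Leave the hasp of the smaller, squarer case standing as it is.

Things in the scene. Friction and masses are not known exactly. Their poses are not given: they have to be found in the camera images.
- long_hasp (a joint): hinge of the long case's hasp, rad: 0 = closed, level over the staple; 1.57 = upright; grows as it is thrown open (stop at 2.6). Starts at 1.35 to 2.1. Steel strap, 110 mm from hinge pin to free end, 36 wide, 4 thick; slot 32 x 14 mm centred 61 mm from the pin. Stiff hinge: stays at any angle where it is left; about 1 to 2 N at the free end swings it.
- long_grip (a point): point on the centre line of the long case's hasp, 95 mm from the hinge pin (15 mm from the free end), half-way through the 4 mm thickness. Turns with the hasp: y axis along the hinge pin (across the strap), x axis along the strap towards the pin. When closed it is 14 mm above the case's top, which is bare on both sides and below.
- long_catch (a point): centre of the long case's staple at the closed hasp's level, 114 mm above the bench; fixed. x towards the hinge pin (60 mm away, same height), y along the pin, z up. Case: wood, 200 (x) x 300 (y) x 100 mm high, immovable. Staple loop 24 (x) x 6 mm, rising 18 mm above this point. Blocks 26 mm wide (y), 10 high carry staple and hinge; a loose wood block lies 110 mm along +y.
- small_grip (a point): the same point on the equal hasp of the other case, which is shorter (200 x 180 x 100 mm), nearly square. Its hasp also stands open, and is to be left as it is.

How it is judged:
By the outcome, as a careful person would: the job done as asked, in the order asked, and still so for the second after the job is handed in, with the robot touching nothing.
It also fails if it takes over 34 s, if anything falls off the work surface, if the arm or the gripper's body presses on something with over 40 N, if the wrist force passes 120 N, or if a joint passes its speed limit or range.

## Working session

There is one attempt and no reset: what is moved stays moved. The work goes in short steps, Python scripts to look and compute and a tool call to move; the robot and the scene stay as the last step left them, time stands still between calls to the robot, and variables do not carry over. Pictures are saved under pics/ and viewed, about 8 in all and at most 12, crops included, and the job is handed in when it is done.

Besides the shell and the picture viewer there is one more tool, called as name([rows], argument=value, ...), one row to a line, values as JSON. servo_tool: Moves the arm, as the interface text tells. Its arguments: {"type":"object","properties":{"increments":{"type":"array","items":{"type":"object","properties":{"offset":{"type":"array","items":{"type":"number"}},"spin":{"type":"number"},"jaw":{"type":"number"}}}},"grip_force":{"type":"number"}},"required":["increments"]}

```bash
mkdir -p pics
python3 - <<'E'
from workcell import ctrl
import cv2
for n in("scene","top"):
    cv2.imwrite(f"pics/{n}0.png",ctrl.grab_frame(n)[:,:,::-1]); print(n,ctrl.camera_info(n))
print(ctrl.get_state())
E
```

```text
scene {'fx': 599.4152433297105, 'fy': 599.4152433297105, 'cx': 321.9538169687333, 'cy': 242.92177034885796, 'extrinsics': array([[-0.83859658,  0.5446416 , -0.01101397,  0.47264814],
       [-0.41281519, -0.62216864,  0.66519906,  0.09699054],
       [ 0.35544254,  0.56238039,  0.74658482, -1.15919847],
       [ 0.        ,  0.        ,  0.        ,  1.        ]])}
top {'fx': 551.8507396116432, 'fy': 551.8507396116432, 'cx': 328.0554744396093, 'cy': 236.8370030218767, 'extrinsics': array([[-4.70661170e-03, -9.99988924e-01,  2.60304724e-05,
        -2.86748292e-02],
       [ 9.80340503e-01, -4.60899838e-03,  1.97259362e-01,
        -5.58155911e-01],
       [-1.97257057e-01,  9.53941947e-04,  9.80351337e-01,
        -9.48243071e-01],
       [ 0.00000000e+00,  0.00000000e+00,  0.00000000e+00,
         1.00000000e+00]])}
{'time': 0.1, 'qpos': array([ 1.267183  ,  0.62924856,  0.03847839,  1.5182524 , -0.02700903,
        0.99629784, -0.02001607]), 'dq': array([ 0.00010565, -0.00186911, -0.00031027, -0.00296776,  0.0001886 ,
        0.00024688, -0.00202023]), 'joint_efforts': array([ 3.88463974e-03, -5.50784647e+01,  1.14751630e+00, -1.87116408e+01,
       -5.21896372e-02,  1.92276650e-02,  4.68093651e-05]), 'ee_pos': array([ 0.15299874, -0.63112601,  0.20465497]), 'eef_rot': array([ 0.5552971 ,  0.43753009,  0.55624719, -0.43680845]), 'force': array([-0.8490499 ,  0.65199903, -0.17075659]), 'moment': array([ 0.00734622, -0.00500367,  0.02290378]), 'opening': 0.09398243480751226}
```

View pics/scene0.png

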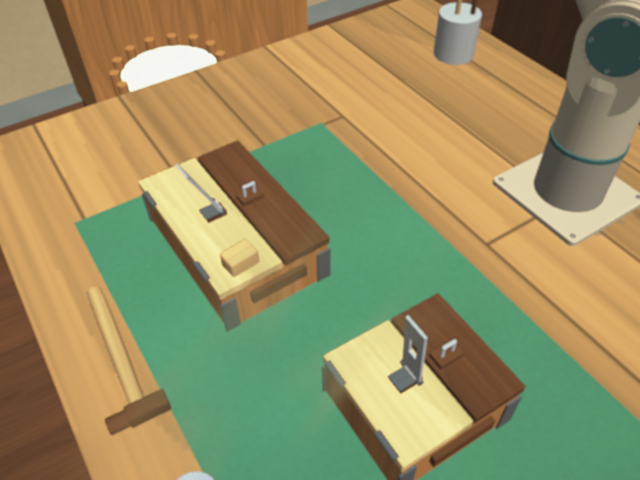

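View pics/top0.png

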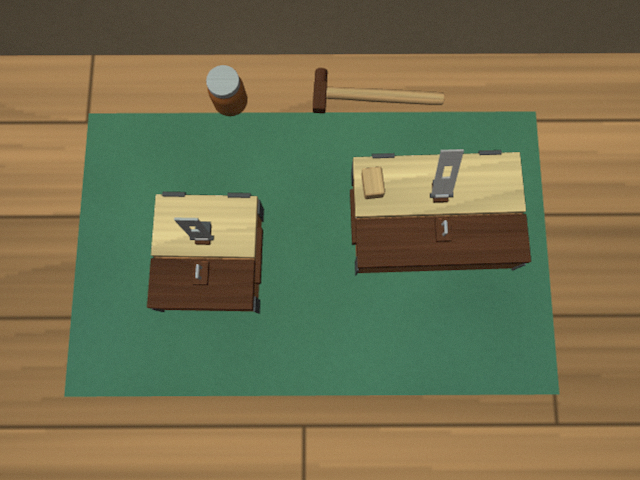

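The scene view shows the long case at the upper left, its hasp leaning away from the staple at about (200,190). The top view shows its staple near (445,228), the pin near (441,197) and the free end near (452,152). I'll enlarge the crops.

Run:
```python
import cv2
t=cv2.imread("pics/top0.png");s=cv2.imread("pics/scene0.png")
cv2.imwrite("pics/tc.png",cv2.resize(t[140:250,390:510],None,fx=5,fy=5,interpolation=cv2.INTER_CUBIC))
cv2.imwrite("pics/sc.png",cv2.resize(s[150:250,160:280],None,fx=5,fy=5,interpolation=cv2.INTER_CUBIC))
```

```text
(no output)
```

View pics/tc.png

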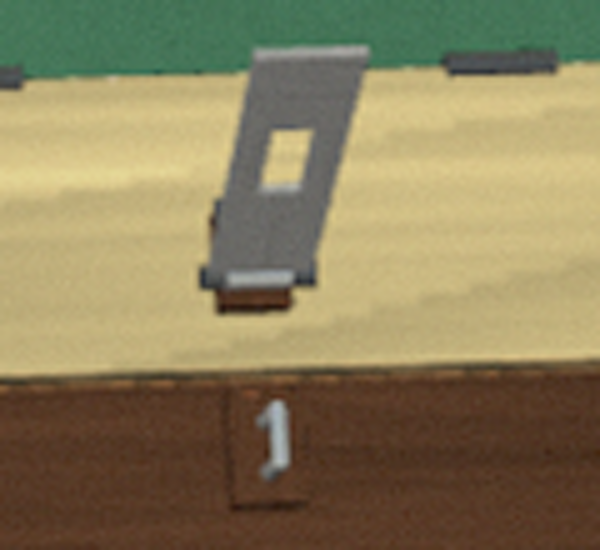

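View pics/sc.png

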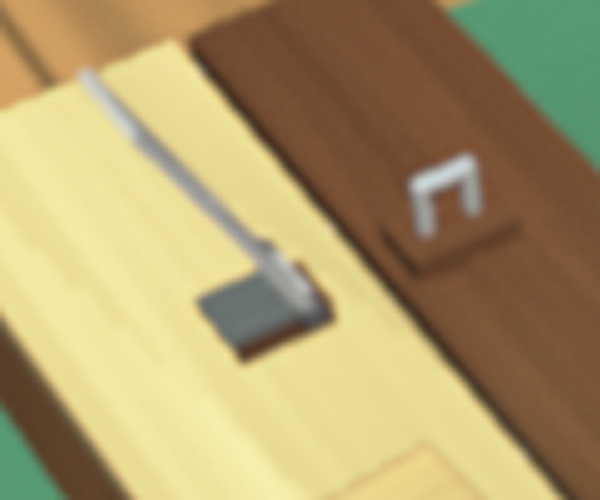

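```bash
cat > fit.py <<'E'
from workcell import ctrl
import numpy as np
from scipy.optimize import least_squares
from scipy.spatial.transform import Rotation as R
I={n:ctrl.camera_info(n) for n in("scene","top")}
def proj(n,p):
    c=I[n];q=c["extrinsics"]@np.r_[p,1]
    return np.array([c["cx"]+c["fx"]*q[0]/-q[2],c["cy"]-c["fy"]*q[1]/-q[2]])
T=lambda u,v:np.array([390+u/5,140+v/5]); S=lambda u,v:np.array([160+u/5,150+v/5])
def strap(r,y,t,q): # in catch frame, z from catch
    return np.array([.06-r*np.cos(q)+t*np.sin(q),y,r*np.sin(q)+t*np.cos(q)])
def world(p,v):
    c,s=np.cos(v[2]),np.sin(v[2]);return np.array([v[0]+c*p[0]-s*p[1],v[1]+s*p[0]+c*p[1],.114+p[2]])
def res(v):
    q=v[3];L=[("top",(.110,.018,-.002),T(252,60)),("top",(.110,-.018,-.002),T(366,60)),
     ("top",(.077,.007,-.002),T(274,129)),("top",(.077,-.007,-.002),T(313,129)),
     ("scene",(.110,-.018,0),S(86,75))]
    e=[proj(n,world(strap(*a,q),v))-p for n,a,p in L]
    for n,x,p in [("top",.012,T(280,407)),("top",-.012,T(282,465)),("scene",.012,S(412,185)),("scene",-.012,S(474,158))]:
        e.append(proj(n,world((x,0,.016),v))-p)
    return np.concatenate(e)
f=least_squares(res,[.6,-.2,0,1.8],loss="soft_l1");print(f.x,"\n",f.fun.reshape(-1,2).round(1))
st=ctrl.get_state();w=st["eef_rot"];A=R.from_quat([*w[1:],w[0]]).as_matrix()
print(A.round(3),st["ee_pos"])
E
python3 fit.py
```

```text
[ 0.55760292 -0.2304289   0.03742218  1.99776426] 
 [[ 0.   0.4]
 [ 0.1 -0.5]
 [-0.6  0.8]
 [ 0.2  0.4]
 [-1.3 -0.3]
 [-0.5 -0.5]
 [ 0.3  1.8]
 [-0.3  0.5]
 [-0.2  0.1]]
[[-0.     0.972  0.236]
 [ 0.002  0.236 -0.972]
 [-1.    -0.    -0.002]] [ 0.15299874 -0.63112601  0.20465497]
```

The fit residuals are mostly below 1 px. The catch is at (0.558, -0.230), yaw 0.037, hasp angle about 2.0 rad. I'll push from the far side with shut fingers. First move: up and over to the far side.

servo_tool([
  {"offset": [-0.06,0.02,0],"spin": 0,"jaw": -1},
  {"offset": [-0.1,0.06,-0.02],"spin": 0.1,"jaw": -1},
  {"offset": [-0.1,0.12,-0.05],"spin": 0.2,"jaw": -1},
  {"offset": [-0.1,0.627,-0.264],"spin": 0.2,"jaw": -1},
  {"offset": [-0.1,0.627,-0.264],"spin": 0.2,"jaw": -1},
  {"offset": [-0.1,0.627,-0.264],"spin": 0.2,"jaw": -1},
  {"offset": [-0.1,0.627,-0.264],"spin": 0.2,"jaw": -1},
  {"offset": [-0.1,0.627,-0.264],"spin": 0.2,"jaw": -1},
  {"offset": [-0.1,0.627,-0.264],"spin": 0.2,"jaw": -1},
  {"offset": [-0.1,0.627,-0.264],"spin": 0.2,"jaw": -1},
  {"offset": [-0.1,0.627,-0.264],"spin": 0.2,"jaw": -1},
  {"offset": [-0.1,0.627,-0.264],"spin": 0.2,"jaw": -1},
], grip_force=10)

```text
time: 1.6
ee_pos: [0.7018, -0.2253, 0.3048]
eef_rot: [0.509, 0.49, 0.51, -0.49]
force: [0.3, -0.3, -0.2]
opening: 0.0002
```

servo_tool([
  {"offset": [0.06,0,0],"spin": 0,"jaw": -1},
  {"offset": [0.11,0,0],"spin": 0,"jaw": -1},
  {"offset": [0.115,0,0],"spin": 0,"jaw": -1},
  {"offset": [0.115,0,0],"spin": 0,"jaw": -1},
])

```text
time: 2.1
ee_pos: [0.7011, -0.2279, 0.1917]
eef_rot: [0.51, 0.491, 0.509, -0.49]
force: [-0.1, -0.2, -0.3]
opening: 0.0009
```

Run:
```python
from workcell import ctrl
import cv2,numpy as np
s=ctrl.grab_frame("scene")[:,:,::-1][80:280,130:330];t=ctrl.grab_frame("top")[:,:,::-1][100:300,360:560]
cv2.imwrite("pics/a.png",cv2.resize(np.hstack([s,t]),None,fx=2,fy=2))
from scipy.spatial.transform import Rotation as R
st=ctrl.get_state();w=st["eef_rot"];print(R.from_quat([*w[1:],w[0]]).as_matrix().round(3),st["ee_pos"],st["force"])
```

```text
[[ 0.005  0.999  0.037]
 [-0.001  0.037 -0.999]
 [-1.     0.005  0.001]] [ 0.70196235 -0.22820682  0.193468  ] [-0.36789971  1.24703181  0.58387501]
```

View pics/a.png

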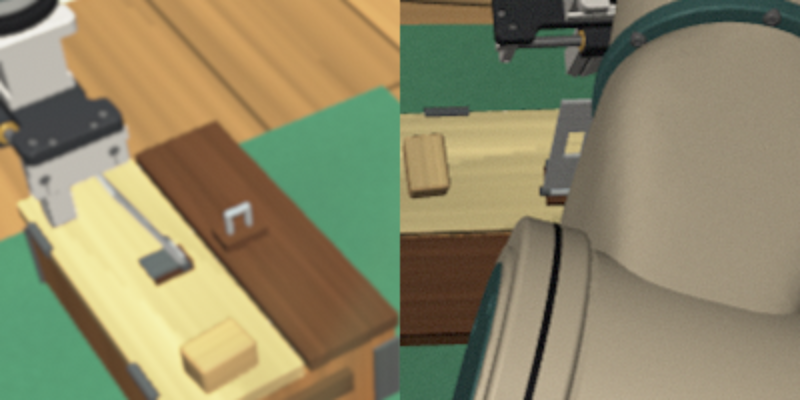

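The shut fingers are behind the strap, which shows at about (130,210) in the crop, and they are clear of it. Now I'll sweep along the arc, first half.

servo_tool([
  {"offset": [0,-0.02,-0.003],"spin": 0,"jaw": -1},
  {"offset": [-0.005,-0.037,-0.003],"spin": 0,"jaw": -1},
  {"offset": [-0.011,-0.054,-0.003],"spin": 0,"jaw": -1},
  {"offset": [-0.014,-0.074,-0.003],"spin": 0,"jaw": -1},
  {"offset": [-0.012,-0.091,-0.003],"spin": 0,"jaw": -1},
  {"offset": [-0.009,-0.107,-0.003],"spin": 0,"jaw": -1},
  {"offset": [-0.005,-0.12,-0.003],"spin": 0,"jaw": -1},
  {"offset": [0,-0.133,-0.003],"spin": 0,"jaw": -1},
  {"offset": [0,-0.133,-0.003],"spin": 0,"jaw": -1},
])

```text
time: 3.32
ee_pos: [0.5678, -0.2303, 0.1926]
eef_rot: [0.51, 0.491, 0.508, -0.49]
force: [-0.4, 0.3, 0.4]
opening: 0.0003
```

Run:
```python
from workcell import ctrl
import cv2,numpy as np
s=ctrl.grab_frame("scene")[:,:,::-1][80:280,130:330]
cv2.imwrite("pics/b.png",cv2.resize(s,None,fx=2.5,fy=2.5))
st=ctrl.get_state();print(st["ee_pos"],st["force"])
```

```text
[ 0.5684046  -0.23013488  0.19250626] [-0.13494625 -0.20548109  0.37900656]
```

View pics/b.png

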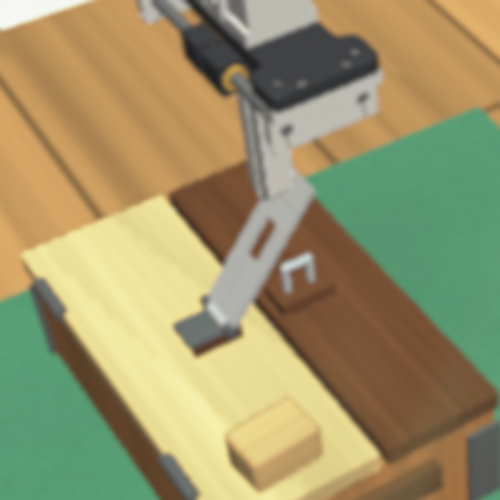

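The strap is following, now leaning over the staple at about 0.9 rad. On to the second half.

servo_tool([
  {"offset": [0.009,-0.013,0],"spin": 0,"jaw": -1},
  {"offset": [0.019,-0.025,0],"spin": 0,"jaw": -1},
  {"offset": [0.032,-0.032,0],"spin": 0,"jaw": -1},
  {"offset": [0.045,-0.038,0],"spin": 0,"jaw": -1},
  {"offset": [0.054,-0.041,0],"spin": 0,"jaw": -1},
  {"offset": [0.062,-0.043,0],"spin": 0,"jaw": -1},
  {"offset": [0.07,-0.045,0],"spin": 0,"jaw": -1},
  {"offset": [0.074,-0.046,0],"spin": 0,"jaw": -1},
  {"offset": [0.074,-0.046,0],"spin": 0,"jaw": -1},
])

```text
time: 4.5
ee_pos: [0.5213, -0.2312, 0.1164]
eef_rot: [0.509, 0.49, 0.509, -0.49]
force: [-0.4, -0.3, -0.1]
opening: 0.0002
```

servo_tool([
  {"offset": [0.001,0,0],"spin": 0,"jaw": -1},
  {"offset": [0.002,0,0],"spin": 0,"jaw": -1},
  {"offset": [0.002,0,0],"spin": 0,"jaw": -1},
])

```text
time: 4.88
ee_pos: [0.5214, -0.2313, 0.116]
eef_rot: [0.51, 0.491, 0.509, -0.49]
force: [-3.2, 1.9, 12.5]
opening: 0.0006
```

It met a firm stop (12.5 N) at the expected height. Lifting away.

servo_tool([
  {"offset": [-0.03,0,0],"spin": 0,"jaw": -1},
  {"offset": [-0.09,0,0],"spin": 0,"jaw": -1},
  {"offset": [-0.15,0,0],"spin": 0,"jaw": -1},
  {"offset": [-0.15,0,0.06],"spin": 0,"jaw": -1},
  {"offset": [-0.15,0,0.12],"spin": 0,"jaw": -1},
  {"offset": [-0.15,0,0.18],"spin": 0,"jaw": -1},
  {"offset": [-0.15,0,0.24],"spin": 0,"jaw": -1},
  {"offset": [-0.15,0,0.24],"spin": 0,"jaw": -1},
])

```text
time: 5.88
ee_pos: [0.5271, -0.4771, 0.2628]
eef_rot: [0.507, 0.491, 0.508, -0.494]
force: [-0.6, 0.5, -0.3]
opening: 0.0005
```

Run:
```python
from workcell import ctrl
import cv2,numpy as np
s=ctrl.grab_frame("scene")[:,:,::-1]; cv2.imwrite("pics/c.png",s)
t=ctrl.grab_frame("top")[:,:,::-1]
cv2.imwrite("pics/d.png",np.hstack([cv2.resize(s[150:250,160:280],(480,400)),cv2.resize(t[140:240,130:230],(320,400)) ]))
st=ctrl.get_state();print(st["ee_pos"],st["force"])
```

```text
[ 0.53004738 -0.4707957   0.26358272] [0.45951886 1.38416678 0.53339913]
```

View pics/c.png

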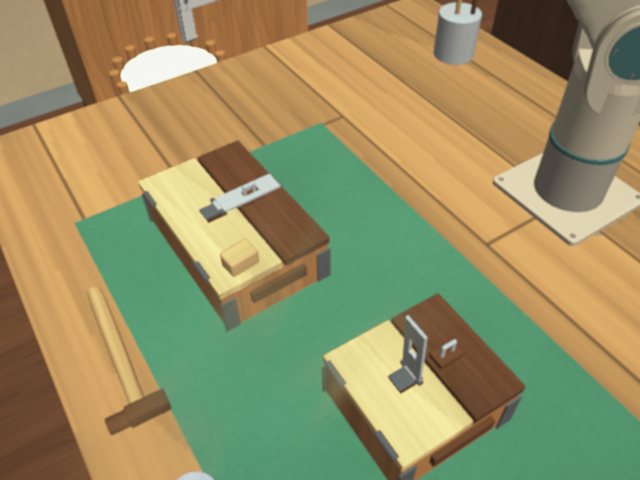

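View pics/d.png

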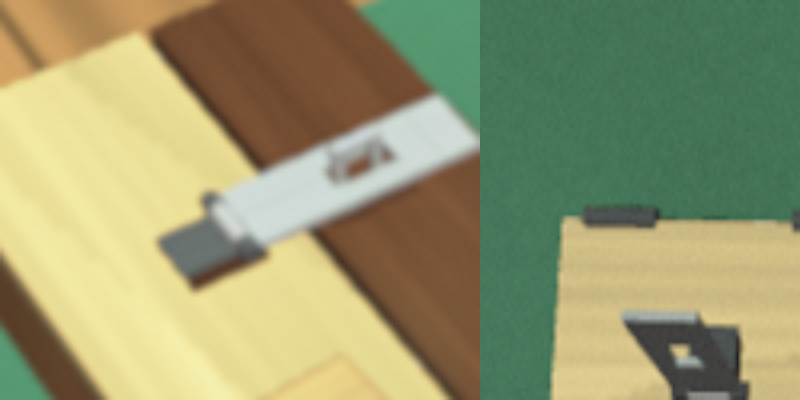

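The long hasp lies flat, with the staple through its slot at about (250,188). The small hasp is unchanged. I'll do a quick numeric check of the tip, then hand in.

```bash
cat > chk.py <<'E'
from fit import *
for q in(0,.05,.1): print(q,[proj("scene",world(strap(.11,y,.002,q),f.x)).round(1) for y in(-.018,.018)])
ctrl.job_done()
E
python3 chk.py | tail -3
```

```text
0.05 [array([268.6, 170.9]), array([279.9, 182.5])]
0.1 [array([268.1, 168.6]), array([279.4, 180.2])]
the job is handed in; nothing more can be done
```

The long case's hasp is closed and the job is handed in. I swept it over from behind with the shut fingers and pressed it down until it met a firm stop. The press read about 12.5 N with the fingertips at z = 0.116 m, the height expected for a closed hasp. I then lifted off and moved the arm clear.

- **Long hasp:** the last picture shows it flat, with the staple through its slot. Its tip corners, at about (269,174) and (280,186) px, fit an angle of 0 to about 1 px. I extrapolated that 0 rad prediction from the printed 0.05 and 0.10 rad ones, because its own line was cut off in the output.
- **Rest of the scene:** the small case's hasp and the loose block look unchanged.
- **Time and checks:** it took about 6 s of the 34 s allowed. No check failed or disagreed.

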